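Show a freshly inked roller to the inspection camera

ROBOT

A 6-joint arm with a two-finger parallel gripper is mounted at the origin on the work surface. World frame = base frame: x ahead of the robot, y to its left, z up, the work surface at z = 0. Lengths are in m, angles in rad, forces in N, time in s.
With the tool pointing down it reaches from about 0.375 to 0.9 m from the base axis. Payload 3.1 kg.
Tool frame: the origin (TCP) lies at the centre of the arm's flange, where the gripper is bolted on; the fingertips stand 173 mm ahead of it and the grasp point (between the pads) lies 155 mm ahead of it; z points along the fingers, y is the line along which they close (so a half turn about z gives the same grasp; the last joint's range is limited). The gripper opens to 85 mm and grips with 20 to 120 N. Pads are 22 mm wide; open, the fingers measure 114 mm over their backs; the gripper's body (76 mm by 85 mm) begins 54 mm behind the grasp point. The pads swing forward as they close: fully open they stand 13 mm farther back than shut.
Start: joints at [-1.385, 0.527, 1.433, -0, 1.181, -0.178], TCP at [0.222, -0.584, 0.405] pointing down, gripper open.
Joint ranges: [-3.08, 3.08], [-0.75, 2.2], [0.22, 2.44], [-1.43, 4.57], [0, 2.65], [-2.85, 2.85]. Speed limits (rad/s): [2.79, 2.79, 3.14, 3.14, 3.14, 3.14].

INTERFACE

Orientations are given as a unit quaternion [x, y, z, w].
In Python, from station import * gives the robot as it stands.
- The arm moves only by the shell command python3 -m jog 'ROWS' [OPENING] [FORCE]. ROWS is a JSON object of lists of equal length, an entry for each row: "linear": the shift along the world's x, y, z in mm, a list of three; "turn": the turn about the world's z in units of 5 degrees (1.0 is 5 degrees). A call has 1 to 12 rows; each row shifts and turns the commanded pose from where the row before left it; what a row does not reach is not made up. A row lasts 1/8 s, in which the tool goes at most 62.5 mm and 10.7 degrees, less where a joint would pass 70% of its speed; a pose out of reach is approached as far as the arm can. A call is refused whole if a number of a shift passes 62.5 or a number of a turn 1, either way. A call with a gripper value outside its range is refused whole. OPENING is the opening, from 0 (shut) to 1 (fully open), set as the call begins (- or left out, the last holds). The fingers move at their own pace and stop on an object; FORCE is the grip in N (left out, the last holds). Time passes only in rows, so rows that do not move let the fingers close. It gives the time, the measured TCP pose, the force, the opening and the grip force at its end, in the units of the state.
- sense(): the state, without advancing time (a new reading comes with each control period).
- snapshot(name): name is "side" or "top" or "wrist"; returns the picture (420x560x3 uint8, red, green, blue); there is no depth.
- get_calibration(name): a dict with "fx", "fy", "cx", "cy" (pixels), "dist_coeffs" ([k1, k2, p1, p2, k3] as OpenCV has them; the pictures are not rectified), "world_to_cam" (4x4, takes a point from world to camera coordinates). Camera axes: x right, y down, z forward; pixel columns grow to the right and rows downward; lengths in m; the calibration is good to about 2 mm. A picture is of the moment at which its call begins: read the wrist's pose just before it. get_calibration takes no time and is no camera call; for the wrist camera it gives the pose at the moment of the call.
- sign_off(): hands the job in; it is judged then, once.
The state is a dict: "t": time; "q": joint angles; "qd": joint speeds; "tau": joint torques, N m; "tcp_pos": TCP position; "tool_rot": TCP orientation; "force": force on the tool from outside, world axes, zero at the start; "ft_torque": the same for the moment, N m; "finger_gap": opening from 0.0 (shut) to 1.0 (fully open); "gripper_force": force on a finger pad.
Only numpy, scipy, OpenCV 4.12 (cv2) and the standard library are available. Lean on these libraries where they do the work, as an engineer would, in place of code of your own. Each camera call takes 0.05 s, during which the arm holds its last target. There are 200 camera calls.

TASK

The thicker of the two rubber rollers is freshly inked, so it must not be touched by the gripper: pick up the spindle by its wooden handle, push its steel rod right through the roller's bore until the tip shows at the far end while the roller still lies in its cradle, and lift the roller out on the rod. Hold it in the air before the inspection camera, roller centre straight in front of the lens at lens height and 150 mm from the glass, roller level and square across the view, and finish while holding it there, still. Leave the thin roller and the other things on the table where they are.

Things in the scene. Friction and masses are not known exactly. Their poses are not given: they have to be found in the camera images.
- thick_roller: The thicker black rubber roller. Its axis is its own y. Aluminium tube 88 mm long, 28 mm outside, 18 mm bore right through, open at both ends (y = -44 and +44 mm); rubber 60 mm long, 52 mm in diameter. Origin at its centre, on the axis, 90 mm above the table, level. 90 to 180 g. It slides and turns freely on the rod and hangs some 5 mm below the rod's axis: keep the rod level.
- cradle_thick: Fixed plywood cradle of the thick roller, base 70 x 100 mm, origin under its centre; y along the roller's axis. Two cheeks, outer faces at y = -42 and +42 mm, tops 88 mm above the table, carry the tube's ends in open-topped notches: the roller lifts straight up, and can be threaded from either end.
- thin_roller: The thin roller, to be left alone. Its axis is its own y. Aluminium tube 88 mm long, 28 mm outside, 18 mm bore right through, open at both ends (y = -44 and +44 mm); rubber 60 mm long, 32 mm in diameter. Origin at its centre, on the axis, 90 mm above the table, level. In a like cradle; the two cradles trade places.
- spindle: Spindle, 225 mm long, 120 g: steel rod with wooden handle. Axis = its own y, rod to +y, level, 50 mm above the table at the start. Origin on the axis at the front face of the collar (20 mm across, 5 mm thick) that stops the roller. Rod 8 mm thick, y = 0 to 125 mm, blunt cone tip. Handle square, 22 x 22 mm, y = -100 to -5 mm, its sides along x and z.
- rest: Fixed wooden rest of the spindle; origin on the table right under the spindle's origin, y along the spindle. Base 60 x 200 mm, 12 mm thick. Two posts, 12 mm along y, carry the handle at y = -89 mm and the rod at y = +65 mm in open-topped notches, tops 56 mm above the table: the spindle lifts straight up.
- spindle_grip (a point): Point on the handle's axis 40 mm behind the collar's front face (y = -40 mm of the spindle): free all round for gripping from above; a grip of 25 N or more holds the loaded rod level.
- spindle_tip (a point): The rod's tip, on the axis, y = +125 mm of the spindle.
- lens (a point): Centre of the inspection camera's front glass, 220 mm above the table. It looks level along this frame's -x, roughly towards the robot. Camera: grey box 56 x 62 x 56 mm, top 248 mm above the table, black lens 44 mm across, on a post with a round foot (110 mm across, centred 60 mm behind the glass).
- view_spot (a point): Empty point in the air 150 mm straight in front of the lens (along the camera's -x), 220 mm above the table: where the roller's centre belongs. Its y axis is level and square across the view: the roller's axis belongs along it, either way round.
- ink_bottle: Bystander to leave alone: brown glass bottle with green cap, 56 mm across, 170 mm high; origin at the centre of its underside.
- mug: Bystander to leave alone: olive green mug with handle, 80 mm across, 90 mm high; origin at the centre of its underside.
- ink_tin: Bystander to leave alone: steel tin with paper label, 74 mm across, 75 mm high; origin at the centre of its underside.
- lino_block: Bystander to leave alone: carved printing block lying flat, 100 x 70 x 22 mm, dark top; origin at the centre of its underside.
- white_cup: Bystander to leave alone: white plastic cup, 64 mm across, 65 mm high; origin at the centre of its underside.
- palette_knife: Bystander to leave alone: palette knife lying flat, a long flat tool.
There are look-alikes about, which are no part of the job. Leave any blue or red look-alike of the thick_roller alone.

How it is judged:
On the way:
1. the rod is right through the thick roller, its tip out at the far end, while the roller still lies in its cradle (angle between the y axis of spindle and the y axis of thick_roller, either way round below 0.2 rad and x of spindle_tip in the frame of thick_roller between -0.02 and 0.02 m and z of spindle_tip in the frame of thick_roller between -0.02 and 0.02 m and ((y of spindle_tip in the frame of thick_roller above 0.046 m and y of spindle in the frame of thick_roller below -0.035 m) or (y of spindle_tip in the frame of thick_roller below -0.046 m and y of spindle in the frame of thick_roller above 0.035 m)) and distance of thick_roller from where it was at the start of the episode below 0.02 m), for 0.1 s.
At the end, for the whole second after the job is handed in: Thick roller hanging on the rod (tip out at the far end), spindle held, roller untouched by the robot; roller centre within 40 mm of the viewing point along the view, 35 mm across and in height; axis within 0.2 rad of level, 0.26 rad of square to the view; at rest (under 30 mm/s) (angle between the y axis of spindle and the y axis of thick_roller, either way round below 0.2 rad and x of spindle_tip in the frame of thick_roller between -0.02 and 0.02 m and z of spindle_tip in the frame of thick_roller between -0.02 and 0.02 m and ((y of spindle_tip in the frame of thick_roller above 0.046 m and y of spindle in the frame of thick_roller below -0.035 m) or (y of spindle_tip in the frame of thick_roller below -0.046 m and y of spindle in the frame of thick_roller above 0.035 m)) and x of thick_roller in the frame of view_spot between -0.04 and 0.04 m and y of thick_roller in the frame of view_spot between -0.035 and 0.035 m and z of thick_roller in the frame of view_spot between -0.035 and 0.035 m and angle between the y axis of thick_roller and the y axis of view_spot, either way round below 0.26 rad and angle between thick_roller's own y axis and vertical between 1.37 and 1.77 rad and linear speed of thick_roller below 0.03 m/s and contact force between the fingers and spindle above 2 N and contact force between thick_roller and spindle above 0.3 N and contact force between the arm and thick_roller below 0.1 N); the arm keeps its last pose, push and grip.
It fails at once if the robot touches the inked thick roller (contact force between any of the arm, the fingers and thick_roller above 0.5 N).
It fails at once if the thin roller is disturbed (moved over 25 mm) (distance of thin_roller from where it was at the start of the episode above 0.025 m).
It fails at once if another thing on the table is shoved (moved over 40 mm) (distance of any of ink_bottle, mug, ink_tin, lino_block, white_cup, palette_knife from where it was at the start of the episode above 0.04 m).
It also fails if it takes over 50 s, if anything falls off the work surface, if the arm or the gripper's body presses on something with over 40 N, if the wrist force passes 120 N, or if a joint passes its speed limit or range.

## Working session

There is one attempt and no reset: what is moved stays moved. The work goes in short steps, Python scripts to look and compute and a shell command to move; the robot and the scene stay as the last step left them, time stands still between calls to the robot, and variables do not carry over. Pictures are saved under pics/ and viewed, at most 10 in all, crops included, and the job is handed in when it is done.

```bash
mkdir -p pics; cat > h.py <<'E'
from station import *
import numpy as np, cv2
def snap(n,f):
    c=get_calibration(n); im=snapshot(n); cv2.imwrite('pics/'+f+'.png',im[:,:,::-1]); np.save('pics/'+f+'.npy',im)
    import pickle; pickle.dump(c,open('pics/'+f+'.pkl','wb')); return im,c
def load(f):
    import pickle; return np.load('pics/'+f+'.npy'),pickle.load(open('pics/'+f+'.pkl','rb'))
def ray(c,uv):
    K=np.array([[c['fx'],0,c['cx']],[0,c['fy'],c['cy']],[0,0,1.]])
    p=cv2.undistortPoints(np.array(uv,float).reshape(-1,1,2),K,np.array(c['dist_coeffs'],float)).reshape(-1,2)
    T=np.array(c['world_to_cam']);R=T[:3,:3]
    return -R.T@T[:3,3], np.c_[p,np.ones(len(p))]@R
def onz(c,uv,z):
    o,d=ray(c,uv); return o+d*((z-o[2])/d[:,2])[:,None]
def proj(c,P):
    K=np.array([[c['fx'],0,c['cx']],[0,c['fy'],c['cy']],[0,0,1.]]);T=np.array(c['world_to_cam'])
    return cv2.projectPoints(np.array(P,float).reshape(-1,1,3),cv2.Rodrigues(T[:3,:3])[0],T[:3,3],K,np.array(c['dist_coeffs'],float))[0].reshape(-1,2)
E
python3 - <<'E'
from h import *
a,c=snap('top','top0');b,d=snap('side','side0')
cv2.imwrite('pics/top0b.png',cv2.resize(a,(800,600),interpolation=cv2.INTER_CUBIC)[:,:,::-1])
cv2.imwrite('pics/side0b.png',cv2.resize(b,(800,600),interpolation=cv2.INTER_CUBIC)[:,:,::-1])
for k in(c,d):
    T=np.array(k['world_to_cam']);print(-T[:3,:3].T@T[:3,3],T[2,:3],k['fx'])
s=sense();print(s['tcp_pos'],s['tool_rot'],s['finger_gap'])
E
```

```text
[ 0.29014038 -0.02709275  1.75841322] [ 0.16185263 -0.01404536 -0.98671498] 493.1532923393598
[0.25072303 0.61039857 0.96672057] [ 0.28118957 -0.60083079 -0.7482879 ] 395.7958669687467
[ 0.22237685 -0.58376489  0.40382659] [ 9.83496651e-01  1.80923679e-01 -7.51505852e-06 -9.80110336e-04] 1.00002084909591
```

View pics/top0b.png

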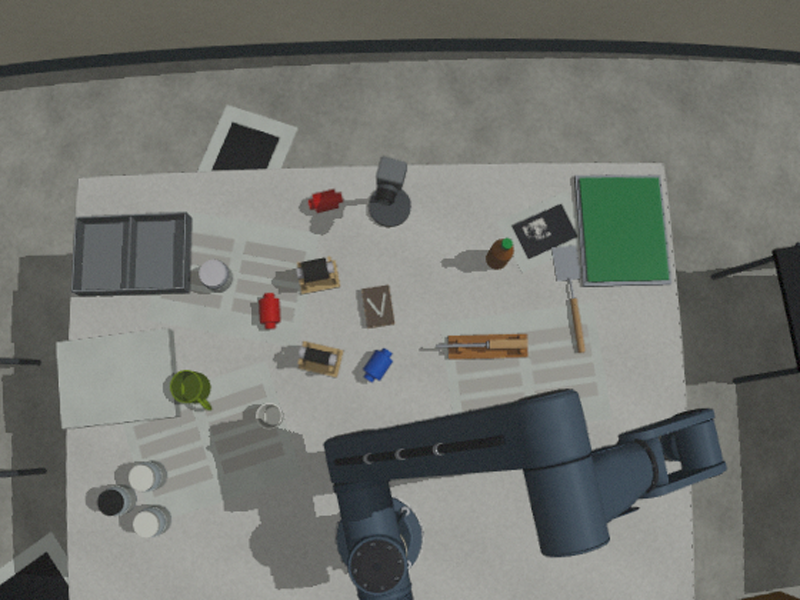

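View pics/side0b.png

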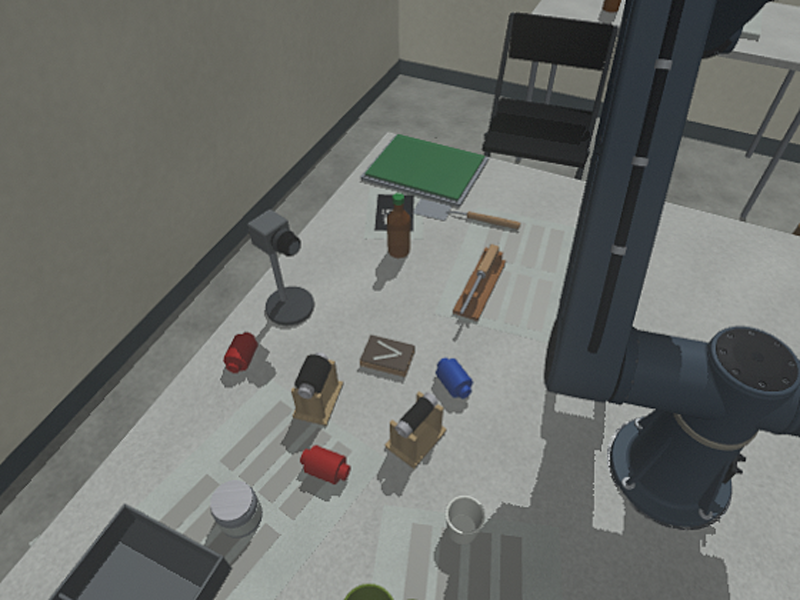

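The top view has the thick roller at about (317,270), thin (319,356), spindle (420–527,346) with its rod to +y, and the camera at (390,185) with its foot at (390,207). The side view agrees, with the lens at (289,243). I'll enlarge these areas next.

```bash
python3 - <<'E'
from h import *
a,c=load('top0');b,d=load('side0')
# native crops, x4
A=a[100:210,200:300]; B=b[140:250,165:265]; 
m=cv2.resize(np.hstack([A[:,:],B[:,:]]),None,fx=4,fy=4,interpolation=cv2.INTER_CUBIC)
cv2.imwrite('pics/comp.png',m[:,:,::-1])
C=cv2.resize(a[225:260,285:380],None,fx=8,fy=8,interpolation=cv2.INTER_CUBIC)
cv2.imwrite('pics/sp.png',C[:,:,::-1])
# black rubber masks in top
for n,(y0,y1,x0,x1) in dict(thick=(175,207,200,245),thin=(235,265,200,245)).items():
    mk=(a[y0:y1,x0:x1].max(2)<62).astype(np.uint8)
    k,l,st,ce=cv2.connectedComponentsWithStats(mk);i=1+st[1:,4].argmax()
    pts=np.argwhere(l==i)[:,::-1]+[x0,y0]
    r=cv2.minAreaRect(pts.astype(np.float32));print(n,r,st[i],onz(c,[r[0]],.1))
    print(onz(c,cv2.boxPoints(r),.105)[:,:2].round(4).tolist())
E
```

```text
thick ((219.9807586669922, 188.90386962890625), (14.31647777557373, 16.86598777770996), 78.69007110595703) [ 11   6  19  17 244] [[0.64879057 0.13890875 0.1       ]]
[[0.6675, 0.1717], [0.6776, 0.1145], [0.628, 0.1054], [0.618, 0.1622]]
thin ((221.45947265625, 248.7432403564453), (16.604297637939453, 9.206343650817871), 9.462322235107422) [ 13   8  18  12 145] [[0.4424507  0.13592131 0.1       ]]
[[0.432, 0.1658], [0.4626, 0.1603], [0.452, 0.1051], [0.4215, 0.1107]]
```

View pics/comp.png

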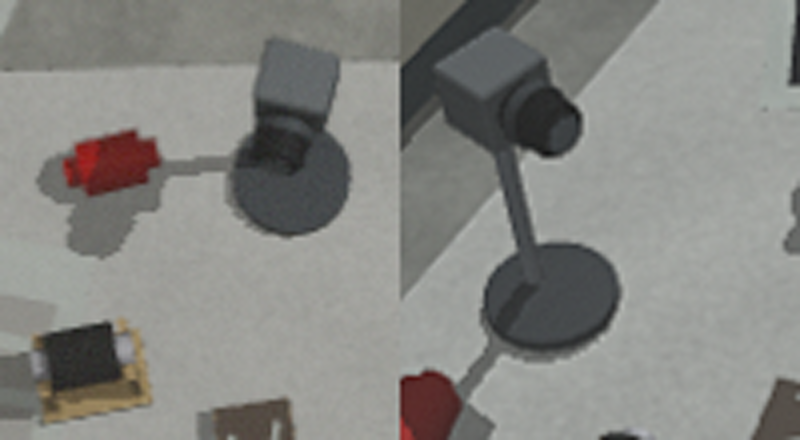

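View pics/sp.png

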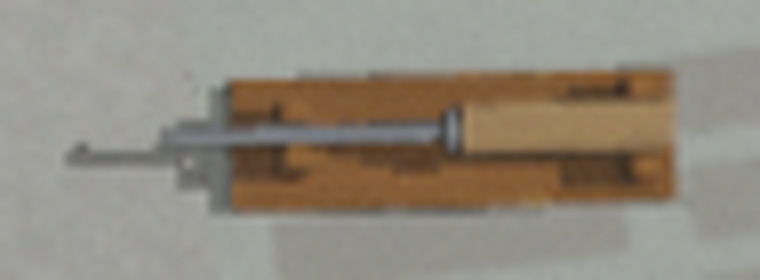

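The crops show the roller in its cradle, canted slightly. In the top view the camera foot is at native px (272.7,145), with the box-top edges visible above it. The spindle's collar face is at native (340.6,241.4) and its tip at (305,242.3).

```bash
python3 - <<'E'
from h import *
a,c=load('top0');b,d=load('side0')
t=lambda p:[(p[0])/4+200-.4,p[1]/4+100-.4]
s=lambda p:[(p[0]-400)/4+165-.4,p[1]/4+140-.4]
print('box top',onz(c,[t(p) for p in[(268,40),(340,55),(325,113),(258,100)]],.248).round(3).tolist())
print('foot',onz(c,[t((291,180))],.008),onz(d,[s((552,295))],.008))
print('lens side',onz(d,[s((566,132))],.22),'lens top lower edge',onz(c,[t((285,160))],.21))
print('side box top',onz(d,[s(p) for p in[(437,72),(497,28),(549,60),(488,112)]],.248).round(3).tolist())
q=lambda p:[p[0]/8+285-.45,p[1]/8+225-.45]
P=np.r_[onz(c,[q((672,126)),q((462,129))],.061),onz(c,[q((445,131)),q((160,138))],.052)]
print(P.round(4).tolist(),np.degrees(np.arctan2(*(P[3]-P[2])[[0,1]])),np.degrees(np.arctan2(*(P[1]-P[0])[[0,1]])))
# thick roller: tube ends in top
print('base corners',onz(c,[t(p) for p in[(42,422),(152,400)]],.0).round(4).tolist())
E
```

```text
box top [[0.876, -0.028, 0.248], [0.862, -0.086, 0.248], [0.812, -0.073, 0.248], [0.825, -0.019, 0.248]]
foot [[ 0.83094144 -0.04640868  0.008     ]] [[ 0.8349526  -0.04726465  0.008     ]]
lens side [[ 0.77742958 -0.03396353  0.22      ]] lens top lower edge [[ 0.78574435 -0.03971727  0.21      ]]
side box top [[0.872, -0.025, 0.248], [0.86, -0.082, 0.248], [0.808, -0.068, 0.248], [0.816, -0.005, 0.248]]
[[0.4613, -0.3719, 0.061], [0.4628, -0.2795, 0.061], [0.463, -0.2734, 0.052], [0.4636, -0.1486, 0.052]] 0.23274883691642748 0.9035553415459738
base corners [[0.6113, 0.1854, 0.0], [0.629, 0.0851, 0.0]]
```

```bash
python3 -m jog '{"linear":[[20,22,-5],[20,22,-5],[20,22,-5],[20,22,-5],[20,22,-5],[20,22,-5],[20,22,-5],[20,22,-5],[20,22,-5],[20,22,-5],[20,22,-5],[20,22,-5]],"turn":[1,1,1,1,1,1,1,1,1,1,1,1]}' 0.7 40; python3 -m jog '{"linear":[[0,6,0],[0,0,0],[0,0,0]],"turn":[1,0.72,0]}'
python3 - <<'E'
from h import *
im,c=snap('wrist','w1');s=sense();print(s['t'],s['tcp_pos'],s['tool_rot'],s['q'],s['finger_gap'])
print(proj(c,[[.4625,-.3135,.05],[.463,-.2735,.05],[.4636,-.1486,.05],[.4613,-.3735,.05]]).round(0))
E
```

```text
t: 1.6
tcp_pos: [0.4629, -0.3192, 0.3442]
tool_rot: [0.76, 0.65, -0.0, -0.0]
force: [-0.3, -0.7, 0.5]
finger_gap: 0.699
gripper_force: 0.0
t: 1.98
tcp_pos: [0.4624, -0.3138, 0.3444]
tool_rot: [0.711, 0.704, -0.0, -0.0]
force: [-0.1, -0.1, -0.3]
finger_gap: 0.698
gripper_force: 0.0
2.025 [ 0.46236988 -0.31397206  0.3444404 ] [ 7.10873223e-01  7.03320106e-01 -7.63424973e-06 -2.96842990e-04] [-7.96457565e-01  5.18302379e-01  1.65983313e+00 -2.27182604e-05
  9.64050731e-01 -7.85762834e-01] 0.7006227883308644
[[281. 198.]
 [282. 147.]
 [281. -40.]
 [281. 269.]]
```

View pics/w1.png

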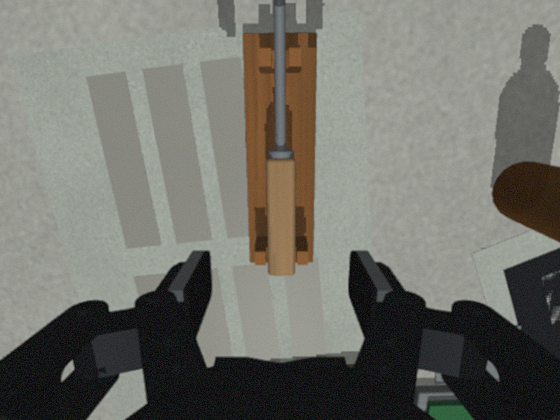

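Wrist view: the handle is centred between the fingers (col 281) with the collar front at row ~150, so the estimate is good to about 2 mm. I'll descend and grip.

```bash
python3 -m jog '{"linear":[[0,-2,-30],[0,0,-30],[0,0,-30],[0,0,-25],[0,0,-15],[0,0,-9],[0,0,0]],"turn":[0.2,0,0,0,0,0,0]}'; python3 -m jog '{"linear":[[0,0,0],[0,0,0],[0,0,0],[0,0,0],[0,0,0],[0,0,0]],"turn":[0,0,0,0,0,0]}' 0 60
```

```text
t: 2.9
tcp_pos: [0.4624, -0.3162, 0.2055]
tool_rot: [0.704, 0.71, -0.0, -0.0]
force: [-0.8, 0.4, -0.4]
finger_gap: 0.701
gripper_force: 0.0
t: 3.65
tcp_pos: [0.4627, -0.3163, 0.2067]
tool_rot: [0.704, 0.71, 0.0, 0.001]
force: [-0.4, -0.1, 6.7]
finger_gap: 0.248
gripper_force: 59.5
```

```bash
python3 -m jog '{"linear":[[0,0,15],[0,0,30],[0,0,35],[0,30,0],[0,45,0],[0,45,0],[40,40,0],[45,30,0],[45,24,0],[45,0,0],[40,0,0],[13,0,0]],"turn":[0,0,0,0,0,0,0.5,0.5,0.5,0.4,0,0]}';python3 -m jog '{"linear":[[0,0,0],[0,0,0],[0,0,0]],"turn":[0,0,0]}'
python3 - <<'E'
from h import *
im,c=snap('wrist','w2');s=sense();print(s['t'],s['tcp_pos'],s['tool_rot'],s['finger_gap'])
a,ct=snap('top','top2');b,cs=snap('side','side2')
print(proj(c,[[.648,.139,.09],[.648+.044*.174,.139-.044*.985,.09]]).round(0))
w=cv2.resize(im,None,fx=.9,fy=.9)
S=cv2.resize(b[200:340,200:380],None,fx=2.1,fy=2.1,interpolation=cv2.INTER_CUBIC)
out=np.zeros((600,800,3),np.uint8); out[:378,:504]=w
T=cv2.resize(a[150:250,200:300],None,fx=2.9,fy=2.9,interpolation=cv2.INTER_CUBIC)
out[:290,506:796]=T; out[300:300+294,800-378+0-0:800]=S[:294,:378]
cv2.imwrite('pics/c2.png',out[:,:,::-1])
E
```

```text
t: 5.15
tcp_pos: [0.6921, -0.1017, 0.2862]
tool_rot: [0.643, 0.766, 0.0, 0.001]
force: [0.2, 1.4, -1.8]
finger_gap: 0.246
gripper_force: 58.9
t: 5.52
tcp_pos: [0.6892, -0.1022, 0.2857]
tool_rot: [0.643, 0.766, -0.0, -0.001]
force: [0.4, 0.7, -0.2]
finger_gap: 0.246
gripper_force: 58.9
5.575 [ 0.68947468 -0.10227171  0.28581416] [ 6.43380086e-01  7.65546681e-01 -2.60294010e-04 -5.25053074e-04] 0.24860017616566876
[[ 286. -373.]
 [ 286. -246.]]
```

View pics/c2.png

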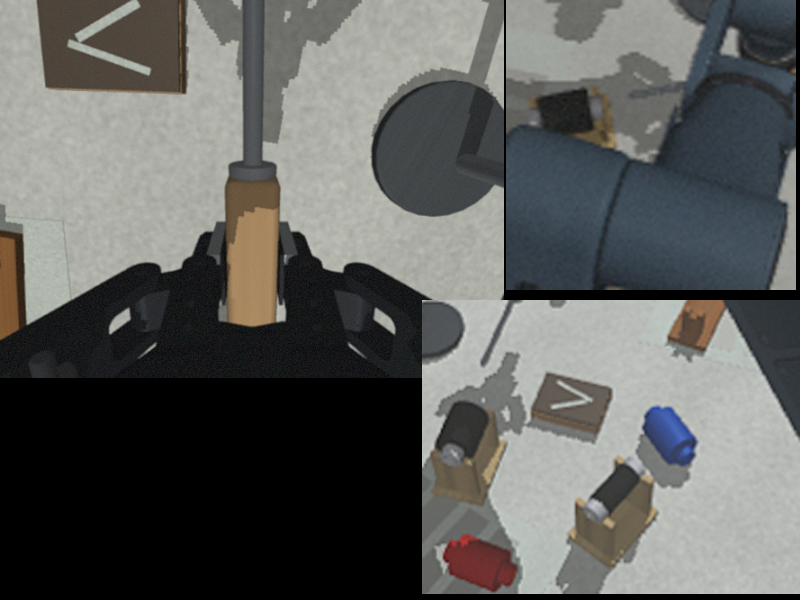

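The wrist camera can't see the roller here. The top and side views show both roller and rod tip, so I'll go down to axis height and compare there.

```bash
python3 -m jog '{"linear":[[1,0,-20],[0,0,-18],[0,0,0],[0,0,0]],"turn":[0,0,0,0]}'
python3 - <<'E'
from h import *
a,ct=snap('top','top3');b,cs=snap('side','side3');s=sense();print(s['tcp_pos'],s['tool_rot'])
T=cv2.resize(a[165:215,200:260],None,fx=6.5,fy=6.5,interpolation=cv2.INTER_CUBIC)
S=cv2.resize(b[195:295,195:260],None,fx=6,fy=6,interpolation=cv2.INTER_CUBIC)
out=np.zeros((600,800,3),np.uint8); out[:325,:390]=T; out[:600,400:790]=S
cv2.imwrite('pics/c3.png',out[:,:,::-1])
p=np.array(s['tcp_pos']);u=np.array([-np.sin(np.radians(10)),np.cos(np.radians(10)),0])
g=p+[0,0,-.1567]
for k,f,o,m in((ct,(200,165),(0,0),6.5),(cs,(195,195),(400,0),6)):
    P=proj(k,[g+.040*u,g+.165*u,np.array([.648,.139,.09])-.044*u,np.array([.648,.139,.09])+.044*u]);print(((P-f+.5)*m-.5+o).round(0).tolist())
E
```

```text
t: 6.18
tcp_pos: [0.6915, -0.1021, 0.2471]
tool_rot: [0.643, 0.766, -0.0, -0.0]
force: [-0.4, 0.7, -0.3]
finger_gap: 0.247
gripper_force: 59.0
[ 0.69172634 -0.10213061  0.24811068] [6.43153079e-01 7.65737453e-01 2.04023906e-04 4.77250427e-04]
[[511.0, 86.0], [281.0, 131.0], [215.0, 147.0], [53.0, 180.0]]
[[696.0, 75.0], [612.0, 268.0], [589.0, 332.0], [519.0, 492.0]]
```

View pics/c3.png

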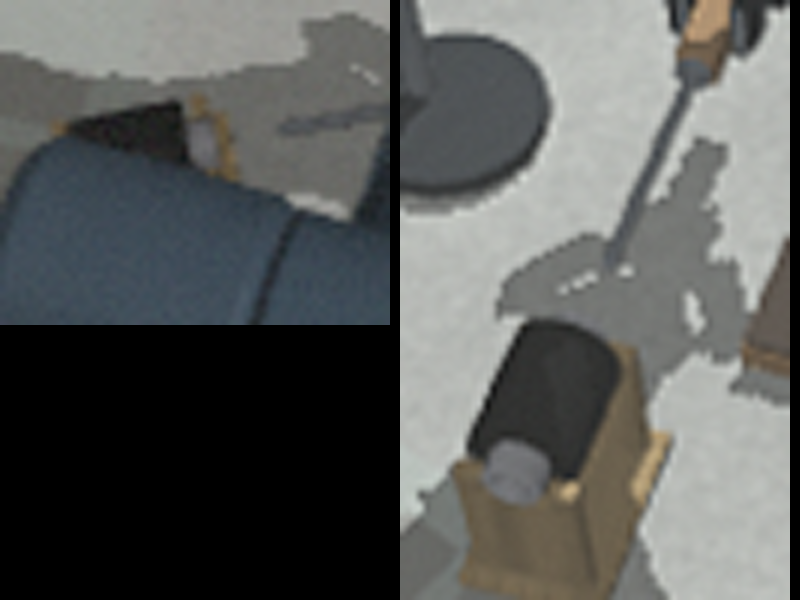

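Rod tip seen at (279,129) in the top crop and (611,267) in the side crop, matching the prediction to about 1 mm. The roller looks a few px off its predicted place, so I'll measure it by triangulating the rubber silhouette centre from the two clear start pictures.

```bash
python3 - <<'E'
from h import *
a,c=load('top0');b,d=load('side0')
res={}
for n,im,k,(y0,y1,x0,x1) in(('t',a,c,(175,207,200,245)),('s',b,d,(240,290,195,245))):
    g=im[y0:y1,x0:x1].max(2)
    for th in(55,62,70):
        m=(g<th).astype(np.uint8);kk,l,st,ce=cv2.connectedComponentsWithStats(m);i=1+st[1:,4].argmax()
        pts=(np.argwhere(l==i)[:,::-1]+[x0,y0]).astype(np.float32)
        h=cv2.convexHull(pts);M=cv2.moments(h);r=cv2.minAreaRect(pts)
        cen=(M['m10']/M['m00'],M['m01']/M['m00']);res[n]=cen
        print(n,th,st[i],np.round(cen,2),np.round(r[0],2),np.round(r[1],1),round(r[2],1),onz(k,[cen,r[0]],.09).round(4).tolist())
u=np.array([-np.sin(np.radians(10)),np.cos(np.radians(10)),0]);v=np.array([u[1],-u[0],0]);z=np.array([0,0,1.])
C=np.array([.650,.139,.09]);t=np.linspace(0,2*np.pi,60)
cy=np.array([C+s*u*.03+.026*(np.cos(q)*v+np.sin(q)*z) for s in(-1,1) for q in t])
for n,k in(('t',c),('s',d)):
    P=proj(k,cy).astype(np.float32);h=cv2.convexHull(P);M=cv2.moments(h);r=cv2.minAreaRect(P)
    print(n,'pred at .650,.139',M['m10']/M['m00'],M['m01']/M['m00'],r, cv2.boundingRect(P), proj(k,[C]))
E
```

```text
t 55 [ 11   6  19  17 231] [219.91 188.79] [219.97 188.82] [14.1 16.6] 79.7 [[0.6514, 0.1401, 0.09], [0.6512, 0.14, 0.09]]
t 62 [ 11   6  19  17 244] [219.98 188.9 ] [219.98 188.9 ] [14.3 16.9] 78.7 [[0.651, 0.1399, 0.09], [0.651, 0.1399, 0.09]]
t 70 [ 11   6  19  17 249] [219.96 188.92] [219.98 188.9 ] [14.3 17.3] 78.7 [[0.6509, 0.14, 0.09], [0.651, 0.1399, 0.09]]
s 55 [ 12   9  25  26 400] [218.98 261.52] [219.  261.5] [18.5 26.1] 23.2 [[0.6536, 0.1368, 0.09], [0.6535, 0.1367, 0.09]]
s 62 [ 12   9  25  26 415] [219.11 261.57] [219.12 261.55] [19.  26.1] 23.2 [[0.6532, 0.1368, 0.09], [0.6532, 0.1367, 0.09]]
s 70 [ 12   9  25  26 421] [219.14 261.58] [219.18 261.58] [19.2 26.1] 23.2 [[0.6531, 0.1368, 0.09], [0.653, 0.1367, 0.09]]
t pred at .650,.139 220.13782156330558 189.1809376499369 ((220.11033630371094, 189.18724060058594), (15.023846626281738, 18.220672607421875), 78.66885375976562) (210, 180, 21, 19) [[220.24474979 189.16612648]]
s pred at .650,.139 219.6497708596288 262.7011627164322 ((219.8650360107422, 262.6684875488281), (19.9578914642334, 29.73293685913086), 24.511219024658203) (206, 247, 27, 31) [[219.71461152 262.61122643]]
```

```bash
python3 -m jog '{"linear":[[2,0.4,0],[-2.6,14.8,0],[-2.6,14.8,0],[-2.6,14.8,0],[-1.7,9.8,0],[0,0,0],[0,0,0]],"turn":[0,0,0,0,0,0,0]}'
python3 - <<'E'
from h import *
b,cs=snap('side','side4');a,ct=snap('top','top4');s=sense();print(s['tcp_pos'],s['force'])
S=cv2.resize(b[195:295,195:260],None,fx=6,fy=6,interpolation=cv2.INTER_CUBIC)
T=cv2.resize(a[165:215,200:260],None,fx=6.5,fy=6.5,interpolation=cv2.INTER_CUBIC)
out=np.zeros((600,800,3),np.uint8); out[:325,:390]=T; out[:600,400:790]=S
cv2.imwrite('pics/c4.png',out[:,:,::-1])
E
```

```text
t: 7.15
tcp_pos: [0.6841, -0.0476, 0.2478]
tool_rot: [0.643, 0.766, -0.0, 0.0]
force: [-0.5, -0.1, -1.0]
finger_gap: 0.247
gripper_force: 59.0
[ 0.68408283 -0.04802008  0.24773596] [ 0.35203737  0.17325568 -1.22762169]
```

View pics/c4.png

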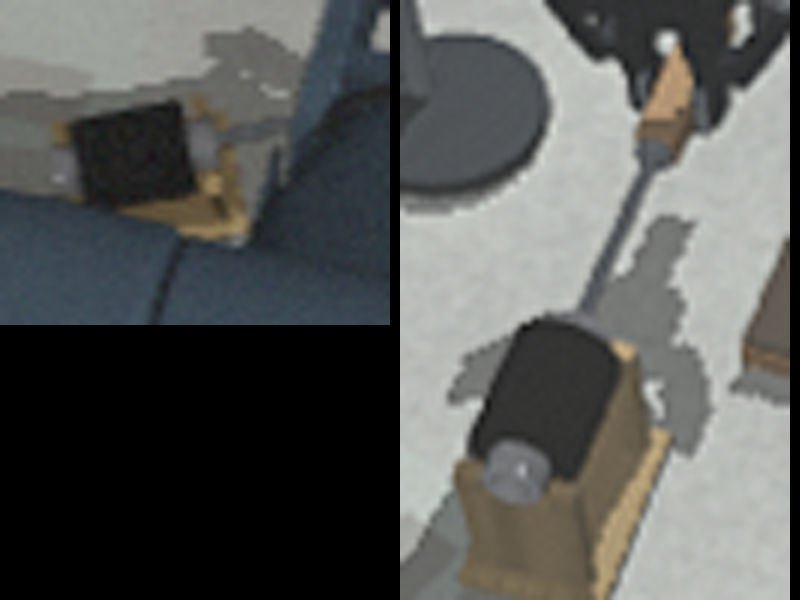

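The rod goes into the tube end centred (side crop (580,310)) without force, and the roller hasn't moved. I'll push on to the end.

```bash
python3 -m jog '{"linear":[[-2.6,14.8,0],[-2.6,14.8,0],[-2.6,14.8,0],[-2.6,14.8,0],[-2.6,14.8,0],[-2.6,14.8,0],[-0.9,4.9,0],[0,0,0],[0,0,0]],"turn":[0,0,0,0,0,0,0,0,0]}'
python3 - <<'E'
from h import *
b,cs=snap('side','side5');a,ct=snap('top','top5');s=sense();print(s['tcp_pos'],s['force'])
S=cv2.resize(b[195:295,195:260],None,fx=6,fy=6,interpolation=cv2.INTER_CUBIC)
T=cv2.resize(a[165:215,200:260],None,fx=6.5,fy=6.5,interpolation=cv2.INTER_CUBIC)
out=np.zeros((600,800,3),np.uint8); out[:325,:390]=T; out[:600,400:790]=S
cv2.imwrite('pics/c5.png',out[:,:,::-1])
E
```

```text
t: 8.38
tcp_pos: [0.6676, 0.0458, 0.2478]
tool_rot: [0.643, 0.766, 0.0, 0.0]
force: [0.5, -0.4, -1.2]
finger_gap: 0.243
gripper_force: 59.0
[0.66756991 0.04557929 0.24770447] [ 0.30283034 -0.18661533 -1.52104873]
```

View pics/c5.png

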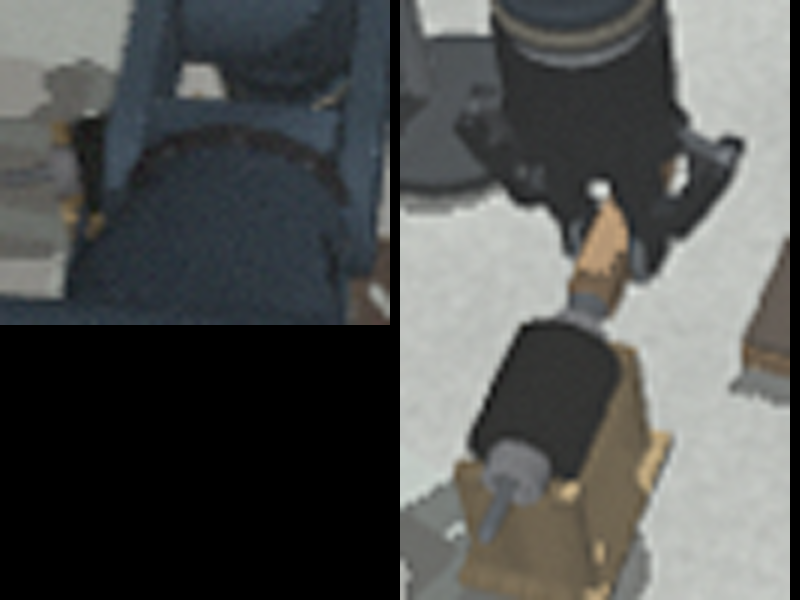

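The tip is out at the far end (side crop (490,535)), the collar is just short of the tube and the roller is still in its cradle. I'll lift gently.

```bash
python3 -m jog '{"linear":[[0,0,2],[0,0,3],[0,0,4],[0,0,6],[0,0,8],[0,0,10],[0,0,12],[0,0,12],[0,0,12],[0,0,12],[0,0,12],[0,0,12]],"turn":[0,0,0,0,0,0,0,0,0,0,0,0]}' - 90; python3 -m jog '{"linear":[[0,0,12],[0,0,9],[0,0,6],[0,0,3],[-1,-3,0],[-3,-7,0],[-5,-11,0],[-6,-12,0],[-6,-14,0],[-6,-14,0]],"turn":[0,0,0,0,-0.1,-0.2,-0.4,-0.5,-0.5,-0.5]}'; python3 -m jog '{"linear":[[-6,-14,0],[-6,-14,0],[-6,-14,0],[-5,-13,0],[-4,-11,0],[-3,-7,0],[-2,-4,0],[-1,-3,0],[0,0,0],[0,0,0],[0,0,0],[0,0,0]],"turn":[-0.5,-0.5,-0.5,-0.4,-0.2,-0.1,-0.05,0,0,0,0,0]}'
python3 - <<'E'
from h import *
b,cs=snap('side','side6');a,ct=snap('top','top6');s=sense();print(s['t'],s['tcp_pos'],s['tool_rot'],s['force'])
S=cv2.resize(b[100:250,160:300],None,fx=4,fy=4,interpolation=cv2.INTER_CUBIC)
T=cv2.resize(a[95:205,215:300],None,fx=2.8,fy=2.8,interpolation=cv2.INTER_CUBIC)
out=np.zeros((600,800,3),np.uint8); out[:308,:238]=T; out[:600,240:800]=S
cv2.imwrite('pics/c6.png',out[:,:,::-1])
V=np.array([.628,-.002,.22]);u=np.array([.213,.977,0])
print(((proj(cs,[V,V-.044*u,V+.044*u])-[160,100])*4+[240,0]).round().tolist(),((proj(ct,[V,V-.044*u,V+.044*u])-[215,95])*2.8).round().tolist())
E
```

```text
t: 9.98
tcp_pos: [0.6674, 0.0462, 0.3535]
tool_rot: [0.643, 0.766, -0.0, -0.0]
force: [0.6, 0.4, -2.4]
finger_gap: 0.238
gripper_force: 90.9
t: 11.22
tcp_pos: [0.6399, -0.016, 0.3828]
tool_rot: [0.715, 0.699, -0.0, 0.0]
force: [-0.7, -0.1, -2.1]
finger_gap: 0.24
gripper_force: 91.1
t: 12.72
tcp_pos: [0.6075, -0.0946, 0.3827]
tool_rot: [0.779, 0.627, -0.0, -0.0]
force: [0.2, 0.4, -3.1]
finger_gap: 0.234
gripper_force: 91.0
12.825 [ 0.60743929 -0.09466203  0.3826969 ] [ 7.78774029e-01  6.27304561e-01 -2.35629726e-06 -6.58669881e-06] [ 0.15713642  0.38819524 -2.1677259 ]
[[594.0, 385.0], [637.0, 347.0], [550.0, 425.0]] [[127.0, 256.0], [165.0, 263.0], [89.0, 248.0]]
```

View pics/c6.png

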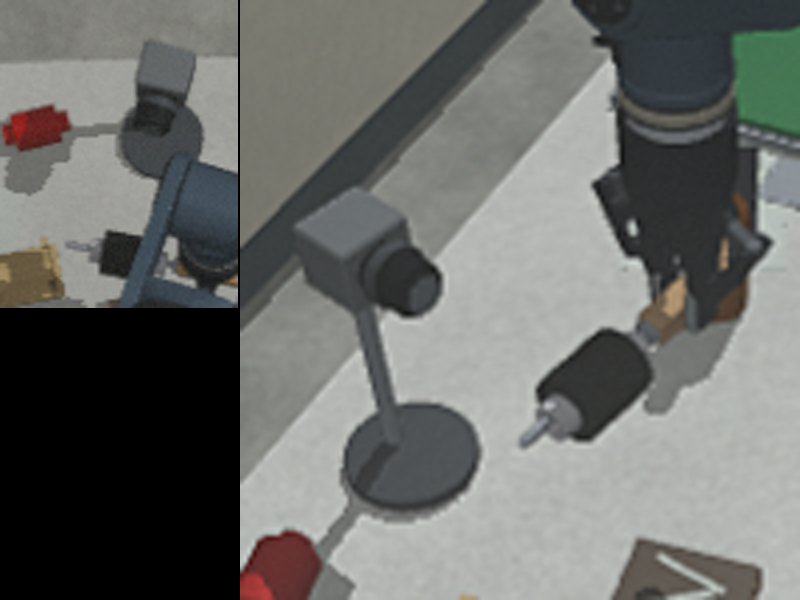

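The roller hangs level on the rod at side-crop (597,384), against (594,385) predicted for the viewing spot, with the tip showing at the far end. The arm is still, so I'll hand in.

```bash
python3 -m jog '{"linear":[[0,0,0],[0,0,0],[0,0,0],[0,0,0]],"turn":[0,0,0,0]}'; python3 -c "
from station import *
print(sign_off())"
```

```text
t: 13.32
tcp_pos: [0.6074, -0.0948, 0.3827]
tool_rot: [0.779, 0.627, -0.0, -0.0]
force: [-0.1, -0.9, -2.3]
finger_gap: 0.238
gripper_force: 91.0
the job is handed in; nothing more can be done
None
```

The thick roller was threaded in its cradle, lifted out on the rod without the gripper touching it, and handed in at 13.3 s held still and level before the inspection camera, within about 2 mm of my estimate of the viewing spot; no verdict was shown.

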